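# Hook the slicer's return spring onto its anchor post with the spring puller

## Robot

A 6-joint arm with a two-finger parallel gripper is mounted at the origin on the work surface. World frame = base frame: x ahead of the robot, y to its left, z up, the work surface at z = 0. Lengths are in m, angles in rad, forces in N, time in s.
With the tool pointing down it reaches from about 0.325 to 0.9 m from the base axis. Payload 6.1 kg.
Tool frame: the origin (TCP) lies midway between the tips of the shut fingers; the grasp point (between the pads) lies 19 mm behind it; z points along the fingers, x is the direction in which the jaws open and shut, and the axes are right-handed (so a half turn about z gives the same grasp; the last joint's range is limited). The gripper opens to 87 mm and grips with 3 to 60 N. Pads are 19 mm wide; open, the fingers measure 117 mm over their backs; the gripper's body (75 mm by 190 mm) begins 51 mm behind the grasp point.
Start: joints at [1.19, 0.22, 1.526, -0, 1.395, -0.126], TCP at [0.158, 0.605, 0.223] pointing down, gripper open.
Joint ranges: [-2.98, 2.98], [-0.91, 2.08], [0.09, 2.57], [-1.24, 4.39], [0.2, 2.65], [-2.68, 2.68]. Speed limits (rad/s): [2.57, 2.57, 3.01, 3.14, 3.14, 3.14].

## Interface

Orientations are given as a unit quaternion [x, y, z, w].
In Python, from workcell import state, viewer, job gives the robot as it stands.
- The arm moves only by the tool apply_moves, never from a script. Its arguments are lists of equal length, an entry for each row: "travel": the shift along the tool's x, y, z in m, a list of three; "twist": the turn, a rotation vector about the tool's x, y, z in rad, a list of three; "hand": the opening, from 0 (shut) to 1 (fully open). A call has 1 to 8 rows; each row shifts and turns the pose as measured when the row begins, along the tool's axes as they then stand; what a row does not reach is not made up. A row lasts 1/10 s, in which the tool goes at most 50 mm and 8.59 degrees, less where a joint would pass 70% of its speed; a pose out of reach is approached as far as the arm can. A call is refused whole if a number of a shift passes 0.05 or a number of a turn 0.15, either way. A call with a gripper value outside its range is refused whole. The fingers move at their own pace and stop on an object; "grip_force" is the grip in N (left out, the last holds). Time passes only in rows, so rows that do not move let the fingers close. It gives the time, the measured TCP pose, the force and the opening at its end, in the units of the state.
- state(): the state, without advancing time (a new reading comes with each control period).
- viewer.snapshot(name): name is "side" or "top"; returns a dict with "color" (480x640x3 uint8, red, green, blue), "fx", "fy", "cx", "cy" (pixels), "position" and "rotation" of the camera in the world. Camera axes: x right, y up, looking along -z (the intrinsics and any distortion apply to the point x, -y, -z); pixel columns grow to the right and rows downward; lengths in m; the calibration is good to about 2 mm. A picture is of the moment at which its call begins. There is no depth.
- job.close_job(): hands the job in, once; it reports no verdict.
The state is a dict: "clock": time; "joints": joint angles; "dq": joint speeds; "joint_torque": joint torques, N m; "position": TCP position; "orientation": TCP orientation; "force": force on the tool from outside, world axes, zero at the start; "ft_torque": the same for the moment, N m; "finger_gap": finger opening in m.
Only numpy, scipy, OpenCV 4.12 (cv2) and the standard library are available. Lean on these libraries where they do the work, as an engineer would, in place of code of your own. Each camera call takes 0.05 s, during which the arm holds its last target.

## Task

The blade return spring of the stem slicer has come off. Take the spring puller from the chopping stump, catch the spring's end with its down-turned peg (the blue eye is made for that; the puller's rod may be set longer or shorter, so feel where the peg is), stretch the spring and bring its open hook round the brass anchor post so that it stays hooked. Then lay the puller back on the middle of the stump, peg hanging down, let go, and all the while keep the fingers off the spring and do not push the bystanders about.

Things in the scene. Friction and masses are not known exactly. Their poses are not given: they have to be found in the camera images.
- puller: Spring puller, loose, 0.18-0.29 kg: yellow handle 110 x 24 x 36 (high) mm; from its front a steel rod (at z = 18 mm) whose end turns down as an 8 mm peg to z = -30 mm. Origin: middle of the handle's underside; +x to the peg, z up. The rod telescopes and is clamped (slips above 60 N) at an unknown length: peg at x = 100..155 mm; see or feel it. Grip handle across y, mid-length, 40 N or more
- stump: Chopping stump, fixed, a flat-topped wooden disc of 150 mm diameter, 60 mm high. Origin: centre of its underside, so that its top lies 60 mm above it
- slicer: Lever slicer for stems, fixed: green base plate 20 mm thick, x -110..225, y -65..65 mm. Origin: on the table under the spring's pivot bolt; +x runs from the pivot bolt straight to the anchor post, z up. Its wooden cutting bed, locked blade and hinge cheeks (up to 125 mm high) all lie at x below -35 mm
- pivot (a point): Centre of the spring's pivot bolt at the spring's level, 50 mm above the table; axes as the slicer's
- post: Brass anchor post on the slicer, upright, 12 mm diameter, with a flat 18 mm head whose top is 12 mm above the spring's level. Origin: on its axis at the spring's level (50 mm above the table), 186 mm from the pivot along the slicer's x; axes as the slicer's
- spring: Coil spring (29 mm diameter) on a telescopic guide that turns level about the pivot bolt, 50 mm above the table; it cannot rise. Origin at pivot, +x to the hook. Swings 0.75 rad to the slicer's -y side, 0.35 rad to +y, easily, and stays where left. 110 N/m: 4.4 N when hooked, about 8 N while passing the post; stretches 96 mm at most. It starts swung to -y, the side from which the hook must come
- hook: Steel J-hook at the spring's end, 6 mm wire, flat at the spring's level. Origin: where the post's centre sits when hooked, 146 mm from the pivot when the spring is free; +x away from the pivot. Round bend (24 mm wide inside) on the +x side; long leg at y = -15 mm, slanting to the spring's end flange at x = -48 mm; short leg at y = +15 mm, ending at x = -15 mm
- eye (a point): Centre of the blue eye on the nose of the hook, 20 mm beyond the hook's origin along its x: a flat ring of 6 mm wire with a 16 mm hole, open above and below, at the spring's level (its top 53 mm above the table); axes as the hook's
- oil: Amber oil bottle, bystander, 56 mm diameter, 150 mm high, origin under its middle
- mug: White mug, bystander, 80 mm diameter, 85 mm high, origin under its middle
- jar: Glass jar with a white cap, bystander, 64 mm diameter, 90 mm high, origin under its middle
- chopper: Chopping knife lying flat, bystander, 340 mm long along its x, origin under its neck
- brush: Brush lying along its x, bystander
- mouth (a point): Middle of the hook's side mouth, at x = -31 mm of the hook, between the short leg's end and the spring's flange; opens to the hook's +y. The post can pass in from +y only while its centre is within 10 mm of this point along x, that is with the spring stretched 61 to 82 mm; then, eased, the spring draws the bend onto the post

How it is judged:
By the outcome, as a careful person would: the job done as asked, in the order asked, and still so for the second after the job is handed in, with the robot touching nothing.
It also fails if it takes over 72 s, if anything falls off the work surface, if the arm or the gripper's body presses on something with over 40 N, if the wrist force passes 120 N, or if a joint passes its speed limit or range.

## Working session

There is one attempt and no reset: what is moved stays moved. The work goes in short steps, Python scripts to look and compute and a tool call to move; the robot and the scene stay as the last step left them, time stands still between calls to the robot, and variables do not carry over. Pictures are saved under pics/ and viewed, and the job is handed in when it is done.

Besides the shell and the picture viewer there is one more tool, called after "Emit:" as name(argument=value, ...) on one line, values as JSON. apply_moves: Moves the arm, as the interface text tells. Its arguments: {"type":"object","properties":{"travel":{"type":"array"},"twist":{"type":"array"},"hand":{"type":"array"},"grip_force":{"type":"number"}},"required":["travel","twist","hand"]}

```bash
mkdir -p pics; ls
python3 - <<'E'
from workcell import state, viewer, job
import cv2
print(state())
for n in("side","top"):
    s=viewer.snapshot(n)
    print(n,{k:v for k,v in s.items() if k!='color'})
    cv2.imwrite(f"pics/{n}0.png",s['color'][:,:,::-1])
E
```

```text
pics
{'clock': 0.0, 'joints': array([ 1.18993678e+00,  2.21218286e-01,  1.52760909e+00, -3.98405048e-06,
        1.39469688e+00, -1.26116559e-01]), 'dq': array([ 0.00124024, -0.00058595, -0.00185048, -0.00093915, -0.00065862,
       -0.0013337 ]), 'joint_torque': array([ 1.37509804e-03, -4.94603348e+01, -3.87393415e+01,  7.01000704e-02,
        5.69997984e-02, -8.11293603e-05]), 'position': array([0.15728109, 0.60424704, 0.22144318]), 'orientation': array([ 7.91199992e-01,  6.11556735e-01, -8.31375183e-04,  4.91527663e-04]), 'force': array([-0.05230999, -0.58946893,  0.26475202]), 'ft_torque': array([0.00449132, 0.00967931, 0.01115294]), 'finger_gap': 0.08692968966613135}
side {'fx': 447.9299835792821, 'fy': 447.9299835792821, 'cx': 321.8409216934428, 'cy': 235.7642457751029, 'position': array([ 0.20045017, -0.5960383 ,  0.77576286]), 'rotation': array([ 0.34687104, -0.09468995, -0.24673621,  0.89990863])}
top {'fx': 519.9736685977251, 'fy': 519.9736685977251, 'cx': 327.5958751794964, 'cy': 236.60387141563237, 'position': array([ 0.28074645, -0.05689011,  1.33878344]), 'rotation': array([ 0.0719517 , -0.06300304, -0.69555023,  0.71208387])}
```

View pics/side0.png

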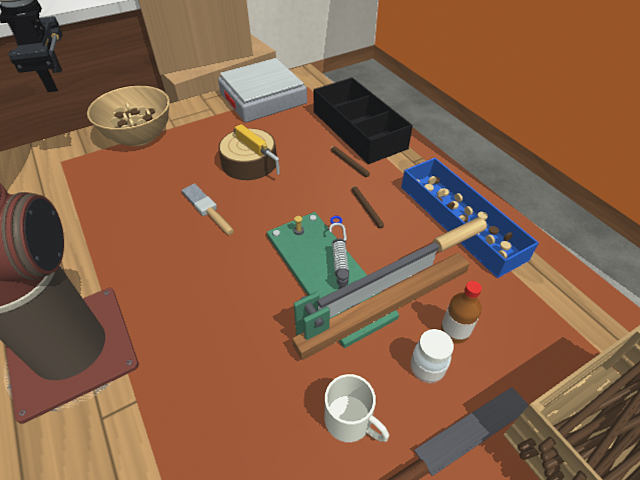

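View pics/top0.png

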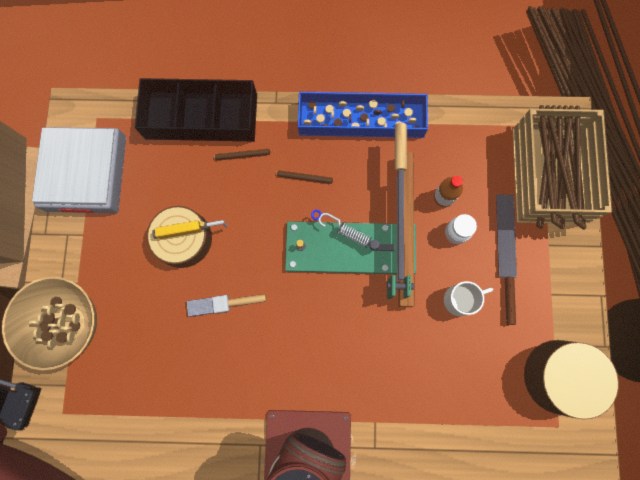

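```bash
cat > h.py <<'E'
import numpy as np, cv2
from scipy.spatial.transform import Rotation as R
from workcell import state, viewer, job
def ray(s,u,v):
    d=np.array([(u-s['cx'])/s['fx'],-(v-s['cy'])/s['fy'],-1.0])
    d=R.from_quat(s['rotation']).apply(d) if np.ndim(s['rotation'])==1 else s['rotation']@d
    return np.array(s['position']),d/np.linalg.norm(d)
def plane(s,u,v,z):
    o,d=ray(s,u,v); return o+d*(z-o[2])/d[2]
def tri(s1,p1,s2,p2):
    o1,d1=ray(s1,*p1);o2,d2=ray(s2,*p2)
    A=np.stack([d1,-d2],1); t=np.linalg.lstsq(A,o2-o1,rcond=None)[0]
    a=o1+t[0]*d1;b=o2+t[1]*d2
    return (a+b)/2,np.linalg.norm(a-b)
def proj(s,p):
    q=R.from_quat(s['rotation']).inv().apply(np.array(p)-s['position'])
    return s['cx']+s['fx']*q[0]/-q[2], s['cy']-s['fy']*q[1]/-q[2]
def crop(s,name,x0,y0,w,h,k):
    c=s['color'][y0:y0+h,x0:x0+w,::-1]
    cv2.imwrite(f'pics/{name}.png',cv2.resize(c,None,fx=k,fy=k,interpolation=cv2.INTER_CUBIC))
def snap():
    return {n:viewer.snapshot(n) for n in('side','top')}
E
python3 - <<'E'
from h import *
import pickle
S=snap(); pickle.dump(S,open('s0.pkl','wb'))
crop(S['top'],'t1',140,190,100,80,8)
crop(S['top'],'t2',280,200,130,90,6)
crop(S['side'],'s1',210,115,100,75,8)
crop(S['side'],'s2',260,200,120,100,6)
E
```

```text
(no output)
```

View pics/t1.png

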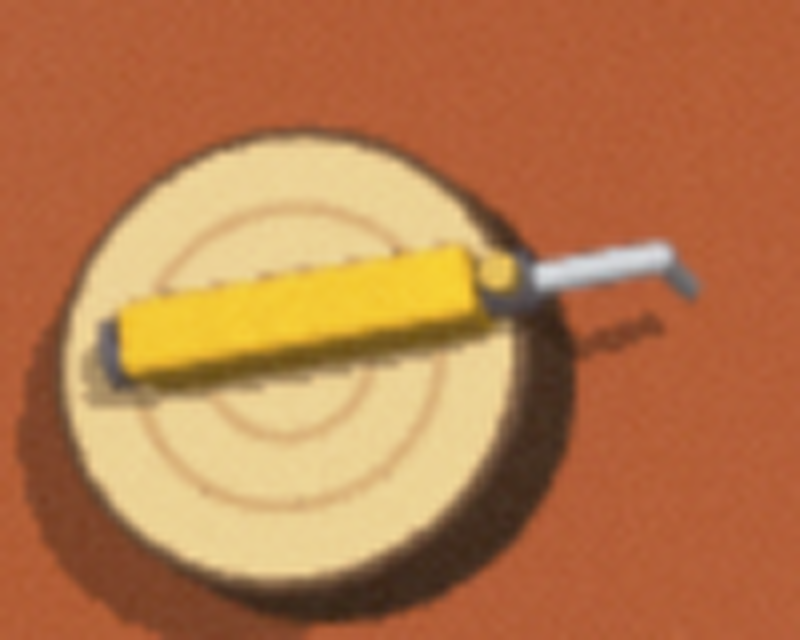

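View pics/t2.png

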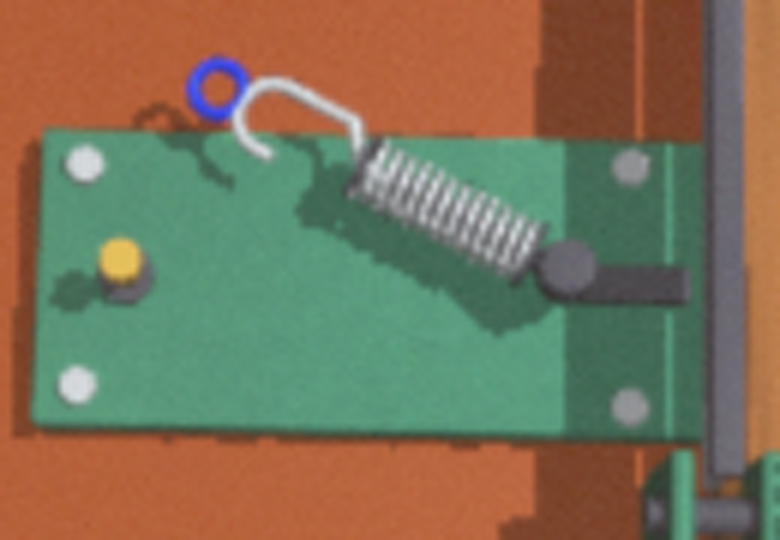

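View pics/s1.png

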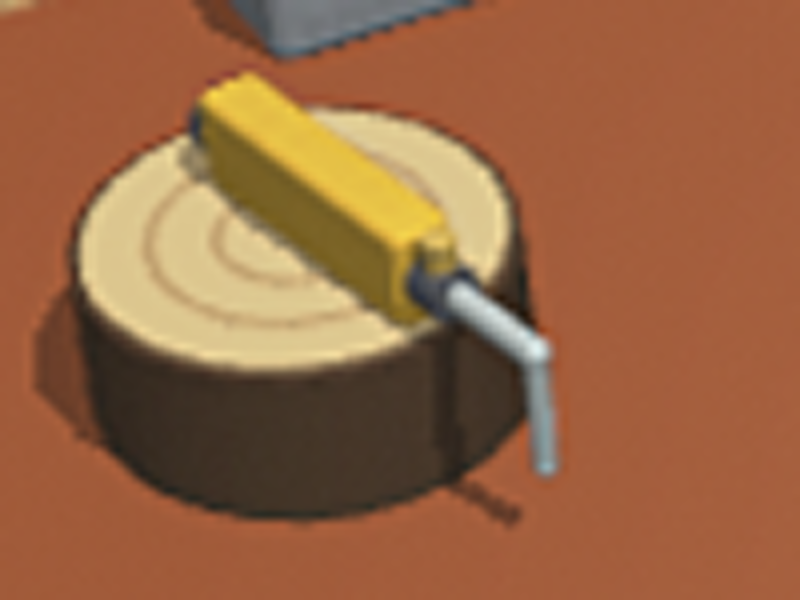

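View pics/s2.png

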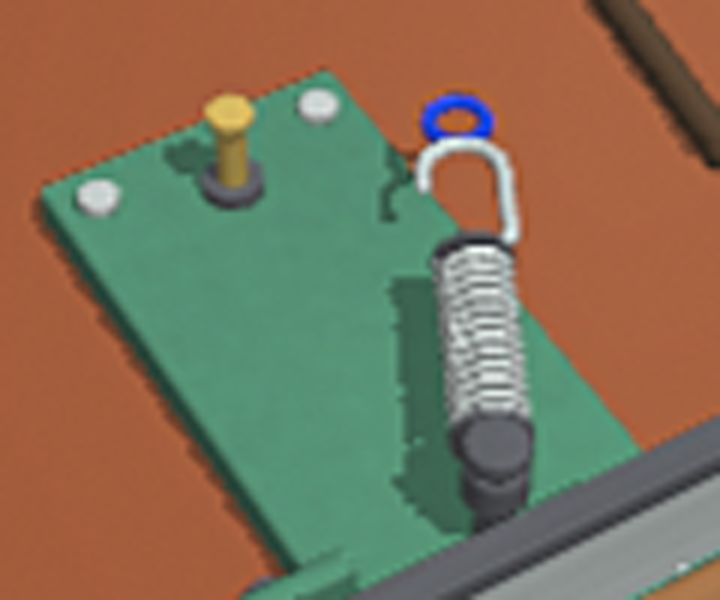

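```bash
cat > m.py <<'E'
from h import *
import pickle
S=pickle.load(open('s0.pkl','rb')); T,D=S['top'],S['side']
def o(x0,y0,k,x,y): return ((x+.5)/k-.5+x0,(y+.5)/k-.5+y0)
def both(n,a,b):
    p,e=tri(T,a,D,b); print(n,p.round(4),'gap mm',round(e*1000,1))
    return p
both('posthead',o(280,200,6,121,260),o(260,200,6,230,110))
both('eye',o(280,200,6,218,88),o(260,200,6,458,120))
both('pivtop',o(280,200,6,567,268),o(260,200,6,497,442))
both('bolt1',o(280,200,6,85,164),o(260,200,6,319,104))
both('bolt2',o(280,200,6,78,385),o(260,200,6,98,198))
both('rodcorner',o(140,190,8,668,250),o(210,115,8,543,350))
both('pegtip',o(140,190,8,692,292),o(210,115,8,546,470))
both('rodstart',o(140,190,8,540,275),o(210,115,8,455,292))
both('stumptop',o(140,190,8,290,352),o(210,115,8,296,237))
for n,s in S.items():
    h=cv2.cvtColor(s['color'],cv2.COLOR_RGB2HSV)
    m=cv2.inRange(h,(20,150,190),(32,255,255))
    n_,l,st,c=cv2.connectedComponentsWithStats(m)
    i=1+st[1:,4].argmax(); cn=np.argwhere(l==i)[:,::-1].astype(np.float32)
    r=cv2.minAreaRect(cn); print(n,st[i],c[i],r); b=cv2.boxPoints(r)
    for u,v in b: print(plane(s,u,v,.096).round(4))
    print('c',plane(s,*r[0],.096).round(4))
    m=cv2.inRange(h,(110,150,100),(130,255,255))
    n_,l,st,c=cv2.connectedComponentsWithStats(m)
    for i in range(1,n_):
        if st[i,4]>15:print('blue',st[i],c[i],plane(s,*c[i],.05).round(4))
E
python3 m.py
```

```text
posthead [0.5097 0.0313 0.0644] gap mm 0.2
eye [ 0.5865 -0.0063  0.0521] gap mm 0.6
pivtop [ 0.5093 -0.1533  0.0706] gap mm 0.1
bolt1 [0.5583 0.051  0.0251] gap mm 0.1
bolt2 [0.4619 0.0506 0.0249] gap mm 0.8
rodcorner [0.5574 0.2224 0.0826] gap mm 0.6
pegtip [0.555  0.2245 0.034 ] gap mm 0.4
rodstart [0.5475 0.2617 0.0833] gap mm 2.6
stumptop [0.5265 0.3447 0.0596] gap mm 1.6
side [235 125  31  21 213] [250.22065728 134.72300469] ((250.239990234375, 134.67999267578125), (33.599998474121094, 6.800000190734863), 36.869895935058594)
[0.5128 0.3799 0.096 ]
[0.532  0.3975 0.096 ]
[0.5545 0.2805 0.096 ]
[0.5359 0.2653 0.096 ]
c [0.534  0.3293 0.096 ]
blue [330 216  12   7  40] [335.85  219.025] [ 0.5881 -0.0029  0.05  ]
top [155 221  44  16 389] [176.50128535 228.03341902] ((176.4849395751953, 227.91444396972656), (8.920980453491211, 44.7786865234375), 79.99201965332031)
[0.5344 0.3888 0.096 ]
[0.5563 0.2818 0.096 ]
[0.5344 0.2764 0.096 ]
[0.5126 0.3831 0.096 ]
c [0.5344 0.3326 0.096 ]
blue [ 298   92  129   38 2272] [359.53961268 113.46214789] [ 0.8634 -0.1138  0.05  ]
blue [311 210  10  10  37] [315.24324324 213.97297297] [ 0.5879 -0.0045  0.05  ]
```

Emit:
apply_moves(travel=[[0,0,0],[0,0,0],[0,0,0],[0,0,0],[0,0,0],[0,0,0],[0,0,0],[0,0,0]], twist=[[0,0,0.14],[0,0,0.14],[0,0,0.14],[0,0,0.14],[0,0,0.14],[0,0,0.14],[0,0,0.14],[0,0,0.14]], hand=[1,1,1,1,1,1,1,1], grip_force=60)

```text
clock: 1.0
position: [0.1568, 0.603, 0.219]
orientation: [0.997, 0.076, -0.001, 0.003]
force: [-0.7, -0.3, -0.1]
finger_gap: 0.0871
```

```bash
cat > g.py <<'E'
import sys
from h import *
# usage g.py x y z yaw(tool x dir)  -> remaining shift in tool axes and twist
st=state(); p=st['position']; q=R.from_quat(st['orientation'])
x,y,z,yaw=map(float,sys.argv[1:5])
Rt=R.from_matrix(np.array([[np.cos(yaw),np.sin(yaw),0],[np.sin(yaw),-np.cos(yaw),0],[0,0,-1]]))
print('t',round(st['clock'],2),'pos',p.round(4),'F',st['force'].round(1),'gap',round(st['finger_gap'],4),'q6',st['joints'][5].round(2))
print('tool x yaw',np.arctan2(*q.as_matrix()[1::-1,0]).round(4))
print('shift tool',q.inv().apply(np.array([x,y,z])-p).round(4),'shift in target axes',Rt.inv().apply(np.array([x,y,z])-p).round(4))
print('twist',(q.inv()*Rt).as_rotvec().round(4))
E
python3 g.py 0.5344 0.3326 0.15 0.2055
```

```text
t 1.0 pos [0.1568 0.603  0.219 ] F [-0.7 -0.3 -0.1] gap 0.0871 q6 1.04
tool x yaw 0.1528
shift tool [0.3323 0.3244 0.0697] shift in target axes [0.3145 0.3418 0.069 ]
twist [ 0.0052  0.0033 -0.0527]
```

Emit:
apply_moves(travel=[[0.034,0.034,0],[0.034,0.034,0],[0.034,0.034,0],[0.034,0.034,0],[0.034,0.034,0],[0.034,0.034,0],[0.034,0.034,0],[0.034,0.034,0]], twist=[[0,0,-0.02],[0,0,-0.02],[0,0,-0.01],[0,0,0],[0,0,0],[0,0,0],[0,0,0],[0,0,0]], hand=[1,1,1,1,1,1,1,1])

```text
clock: 1.8
position: [0.4793, 0.3832, 0.2174]
orientation: [0.994, 0.105, -0.003, 0.002]
force: [-0.2, 0.7, -0.9]
finger_gap: 0.0871
```

```bash
python3 g.py 0.5344 0.3326 0.15 0.2055
```

```text
t 1.8 pos [0.4793 0.3832 0.2174] F [-0.2  0.7 -0.9] gap 0.0871 q6 0.34
tool x yaw 0.2102
shift tool [0.0437 0.0607 0.0674] shift in target axes [0.0436 0.0608 0.0674]
twist [0.0039 0.0056 0.0047]
```

Emit:
apply_moves(travel=[[0.015,0.02,0.02],[0.015,0.02,0.02],[0.014,0.021,0.027],[0,0,0.03],[0,0,0.025],[0,0,0]], twist=[[0.004,0.005,0.005],[0,0,0],[0,0,0],[0,0,0],[0,0,0],[0,0,0]], hand=[1,1,1,1,1,1])

```text
clock: 2.4
position: [0.5447, 0.3236, 0.092]
orientation: [0.995, 0.097, 0.002, -0.0]
force: [-0.4, -0.3, 0.1]
finger_gap: 0.0868
```

```bash
python3 g.py 0.5344 0.3326 0.066 0.2055
python3 - <<'E'
from h import *
S=snap()
crop(S['top'],'t3',140,190,100,80,6)
crop(S['side'],'s3',200,100,110,85,6)
E
```

```text
t 2.4 pos [0.5447 0.3236 0.092 ] F [-0.4 -0.3  0.1] gap 0.0868 q6 0.22
tool x yaw 0.1942
shift tool [-0.0084 -0.0108  0.026 ] shift in target axes [-0.0082 -0.0109  0.026 ]
twist [ 0.0003 -0.0036 -0.0113]
```

View pics/s3.png

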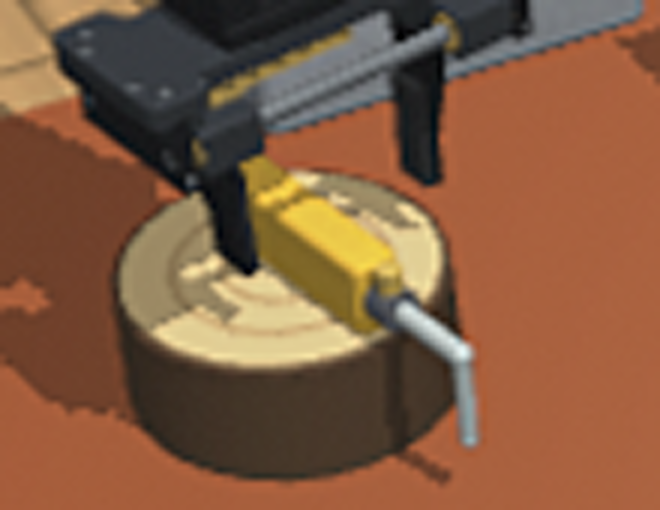

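Emit:
apply_moves(travel=[[-0.008,-0.011,0.012],[0,0,0.012],[0,0,0]], twist=[[0,-0.003,-0.01],[0,0,0],[0,0,0]], hand=[1,1,1])

```text
clock: 2.8
position: [0.5384, 0.3377, 0.0755]
orientation: [0.995, 0.103, 0.007, -0.002]
force: [-0.8, -0.4, 0.1]
finger_gap: 0.0869
```

```bash
python3 g.py 0.5344 0.3326 0.066 0.2055
```

```text
t 2.8 pos [0.5384 0.3377 0.0755] F [-0.8 -0.4  0.1] gap 0.0869 q6 0.23
tool x yaw 0.2073
shift tool [-0.0051  0.0042  0.0094] shift in target axes [-0.005   0.0042  0.0095]
twist [-0.0033 -0.0139  0.0018]
```

Emit:
apply_moves(travel=[[-0.005,0.004,0.005],[0,0,0.003],[0,0,0]], twist=[[-0.003,-0.014,0],[0,0,0],[0,0,0]], hand=[1,1,1])

```text
clock: 3.1
position: [0.5343, 0.3334, 0.0681]
orientation: [0.995, 0.104, 0.0, -0.0]
force: [0.7, 0.2, 0.8]
finger_gap: 0.0871
```

```bash
for i in 1 2; do python3 g.py 0.5344 0.3326 0.066 0.2055; done
```

```text
t 3.1 pos [0.5343 0.3334 0.0681] F [0.7 0.2 0.8] gap 0.0871 q6 0.22
tool x yaw 0.2089
shift tool [-0.0001  0.0008  0.0021] shift in target axes [-0.0001  0.0008  0.0021]
twist [-0.0003 -0.0006  0.0034]
t 3.1 pos [0.5343 0.3334 0.0681] F [0.7 0.2 0.8] gap 0.0871 q6 0.22
tool x yaw 0.2089
shift tool [-0.0001  0.0008  0.0021] shift in target axes [-0.0001  0.0008  0.0021]
twist [-0.0003 -0.0006  0.0034]
```

Good. Close.

Emit:
apply_moves(travel=[[0,0,0.001],[0,0,0],[0,0,0],[0,0,0],[0,0,0],[0,0,0],[0,0,0]], twist=[[0,0,0],[0,0,0],[0,0,0],[0,0,0],[0,0,0],[0,0,0],[0,0,0]], hand=[0,0,0,0,0,0,0], grip_force=55)

```text
clock: 3.8
position: [0.5353, 0.3333, 0.068]
orientation: [0.995, 0.104, 0.001, -0.0]
force: [0.9, -0.1, -0.2]
finger_gap: 0.0388
```

```bash
python3 g.py 0.5344 0.3326 0.066 0.2055
```

```text
t 3.8 pos [0.5353 0.3333 0.068 ] F [ 0.9 -0.1 -0.2] gap 0.0388 q6 0.22
tool x yaw 0.208
shift tool [-0.0011  0.0005  0.002 ] shift in target axes [-0.0011  0.0005  0.002 ]
twist [-0.0007 -0.0022  0.0025]
```

Emit:
apply_moves(travel=[[0,0,0],[0,0,0],[0,0,0],[0,0,0],[0,0,0]], twist=[[0,0,0],[0,0,0],[0,0,0],[0,0,0],[0,0,0]], hand=[0,0,0,0,0])

```text
clock: 4.3
position: [0.5354, 0.3333, 0.068]
orientation: [0.995, 0.104, 0.001, -0.0]
force: [-0.4, 1.3, -0.3]
finger_gap: 0.0239
```

```bash
python3 g.py 0.5344 0.3326 0.066 0.2055
```

```text
t 4.3 pos [0.5354 0.3333 0.068 ] F [-0.4  1.3 -0.3] gap 0.0239 q6 0.22
tool x yaw 0.2081
shift tool [-0.0011  0.0005  0.002 ] shift in target axes [-0.0011  0.0005  0.002 ]
twist [-0.0006 -0.0023  0.0026]
```

Emit:
apply_moves(travel=[[0,0,0],[0,0,-0.01],[0,0,-0.02],[0,0,-0.02],[0,0,0],[0,0,0]], twist=[[0,0,0],[0,0,0],[0,0,0],[0,0,0],[0,0,0],[0,0,0]], hand=[0,0,0,0,0,0])

```text
clock: 4.9
position: [0.5336, 0.3326, 0.1188]
orientation: [0.995, 0.104, -0.001, 0.0]
force: [0.1, -0.3, -2.1]
finger_gap: 0.0235
```

```bash
python3 g.py 0.565 0.15 0.12 0.2055;python3 - <<'E'
from h import *
import pickle
S=snap();pickle.dump(S,open('s4.pkl','wb'))
crop(S['top'],'t4',140,190,120,80,6)
crop(S['side'],'s4',220,90,110,90,6)
E
```

```text
t 4.9 pos [0.5336 0.3326 0.1188] F [ 0.1 -0.3 -2.1] gap 0.0235 q6 0.22
tool x yaw 0.2081
shift tool [-0.007   0.1852 -0.0012] shift in target axes [-0.0065  0.1852 -0.0012]
twist [0.0001 0.0019 0.0026]
```

View pics/s4.png

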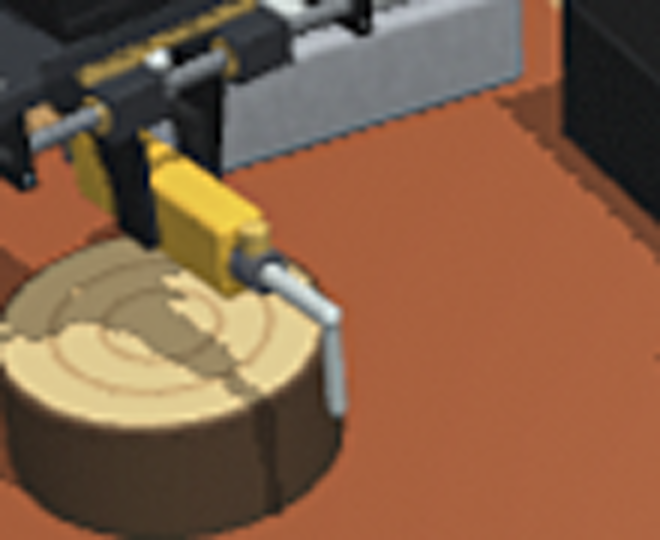

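View pics/t4.png

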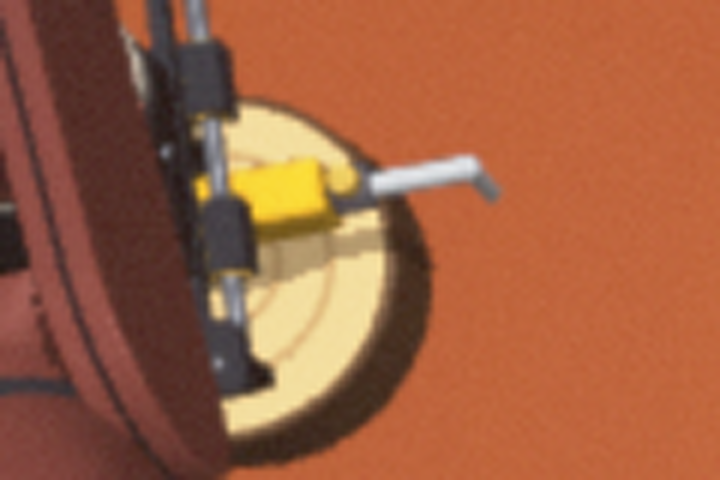

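Run:
```python
from m import o
from h import *
import pickle
S=pickle.load(open('s4.pkl','rb'))
for n,a,b in (('corner',(474,162),(334,318)),('tip',(492,195),(338,412))):
    p,e=tri(S['top'],o(140,190,6,*a),S['side'],o(220,90,6,*b)); print(n,p.round(4),e, (p-[.5336,.3326,.1188]).round(4))
```

```text
posthead [0.5097 0.0313 0.0644] gap mm 0.2
eye [ 0.5865 -0.0063  0.0521] gap mm 0.6
pivtop [ 0.5093 -0.1533  0.0706] gap mm 0.1
bolt1 [0.5583 0.051  0.0251] gap mm 0.1
bolt2 [0.4619 0.0506 0.0249] gap mm 0.8
rodcorner [0.5574 0.2224 0.0826] gap mm 0.6
pegtip [0.555  0.2245 0.034 ] gap mm 0.4
rodstart [0.5475 0.2617 0.0833] gap mm 2.6
stumptop [0.5265 0.3447 0.0596] gap mm 1.6
side [235 125  31  21 213] [250.22065728 134.72300469] ((250.239990234375, 134.67999267578125), (33.599998474121094, 6.800000190734863), 36.869895935058594)
[0.5128 0.3799 0.096 ]
[0.532  0.3975 0.096 ]
[0.5545 0.2805 0.096 ]
[0.5359 0.2653 0.096 ]
c [0.534  0.3293 0.096 ]
blue [330 216  12   7  40] [335.85  219.025] [ 0.5881 -0.0029  0.05  ]
top [155 221  44  16 389] [176.50128535 228.03341902] ((176.4849395751953, 227.91444396972656), (8.920980453491211, 44.7786865234375), 79.99201965332031)
[0.5344 0.3888 0.096 ]
[0.5563 0.2818 0.096 ]
[0.5344 0.2764 0.096 ]
[0.5126 0.3831 0.096 ]
c [0.5344 0.3326 0.096 ]
blue [ 298   92  129   38 2272] [359.53961268 113.46214789] [ 0.8634 -0.1138  0.05  ]
blue [311 210  10  10  37] [315.24324324 213.97297297] [ 0.5879 -0.0045  0.05  ]
corner [0.5566 0.2235 0.1295] 0.0017394399899339223 [ 0.023  -0.1091  0.0107]
tip [0.5547 0.2261 0.0813] 4.357744553418207e-05 [ 0.0211 -0.1065 -0.0375]
```

Emit:
apply_moves(travel=[[-0.002,0.02,0],[-0.003,0.04,0],[-0.003,0.045,0],[-0.003,0.045,0],[-0.003,0.04,0],[-0.002,0.02,0],[0,0,0],[0,0,0]], twist=[[0,0,0],[0,0,0],[0,0,0],[0,0,0],[0,0,0],[0,0,0],[0,0,0],[0,0,0]], hand=[0,0,0,0,0,0,0,0])

```text
clock: 5.8
position: [0.5567, 0.1168, 0.1092]
orientation: [0.994, 0.105, -0.007, 0.0]
force: [-0.8, -0.3, -1.6]
finger_gap: 0.0234
```

```bash
python3 g.py 0.565 0.1025 0.105 0.2055
```

```text
t 5.8 pos [0.5567 0.1168 0.1092] F [-0.8 -0.3 -1.6] gap 0.0234 q6 -0.14
tool x yaw 0.2106
shift tool [0.0051 0.0157 0.0041] shift in target axes [0.0052 0.0157 0.0042]
twist [-0.001   0.0145  0.0051]
```

Emit:
apply_moves(travel=[[0.003,0.008,0.001],[0.002,0.006,0.001],[0,0,0],[0,0,0]], twist=[[0,0.007,0.002],[0,0.006,0.002],[0,0,0],[0,0,0]], hand=[0,0,0,0])

```text
clock: 6.2
position: [0.5641, 0.1063, 0.1055]
orientation: [0.994, 0.105, -0.001, -0.001]
force: [-0.3, -0.0, -1.2]
finger_gap: 0.0238
```

```bash
python3 g.py 0.565 0.1025 0.105 0.2055;python3 - <<'E'
from h import *
import pickle
S=snap();pickle.dump(S,open('s5.pkl','wb'))
crop(S['top'],'t5',265,185,100,75,8)
crop(S['side'],'s5',270,170,100,75,8)
E
```

```text
t 6.2 pos [0.5641 0.1063 0.1055] F [-0.3 -0.  -1.2] gap 0.0238 q6 -0.16
tool x yaw 0.21
shift tool [0.0001 0.0039 0.0005] shift in target axes [0.0001 0.0039 0.0005]
twist [-0.0021  0.0023  0.0045]
```

View pics/s5.png

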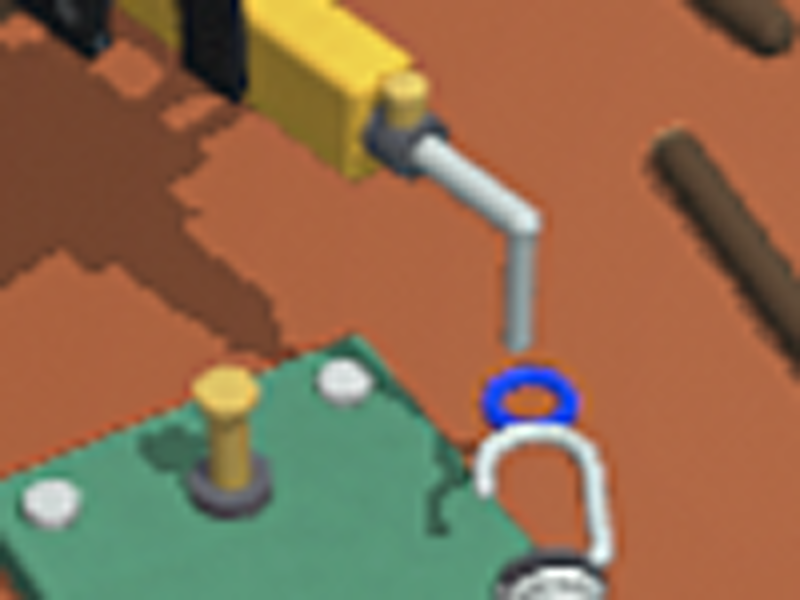

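View pics/t5.png

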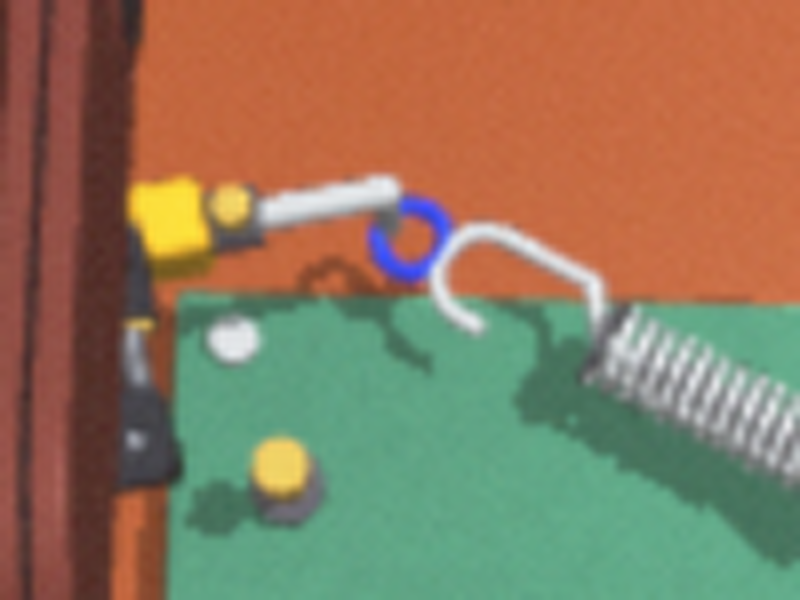

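```bash
sed -i '/^both(/d;/^for n,s/,$d' m.py
python3 - <<'E'
from m import o
from h import *
import pickle
S=pickle.load(open('s5.pkl','rb'))
for n,a,b in (('eye',(411,240),(531,397)),('tip',(393,222),(518,344)),('corner',(386,190),(526,220)),('post',(281,464),(226,387))):
    p,e=tri(S['top'],o(265,185,8,*a),S['side'],o(270,170,8,*b)); print(n,p.round(4),e, (p-[.5641,.1063,.1055]).round(4))
    for s,q in ((S['top'],o(265,185,8,*a)),(S['side'],o(270,170,8,*b))): print(plane(s,*q,.05 if n=='eye' else .0675).round(4))
E
```

```text
eye [ 0.5857 -0.0066  0.0539] 0.00043537633510964046 [ 0.0216 -0.1129 -0.0516]
[ 0.5864 -0.0063  0.05  ]
[ 0.588  -0.0034  0.05  ]
tip [ 0.5861 -0.0009  0.0704] 0.0023786154810185897 [ 0.022  -0.1072 -0.0351]
[ 0.588  -0.0012  0.0675]
[0.5865 0.0017 0.0675]
corner [ 0.586 -0.001  0.117] 0.0002537534809757767 [ 0.0219 -0.1073  0.0115]
[0.5983 0.0013 0.0675]
[0.6151 0.0437 0.0675]
post [0.5101 0.0317 0.0639] 0.0008436759239771294 [-0.054  -0.0746 -0.0416]
[0.5099 0.0313 0.0675]
[0.5082 0.0286 0.0675]
```

Emit:
apply_moves(travel=[[-0.001,0.005,0.002],[0,0,0],[0,0,0]], twist=[[-0.002,0.002,0.003],[0,0,0],[0,0,0]], hand=[0,0,0])

```text
clock: 6.6
position: [0.5641, 0.1015, 0.1036]
orientation: [0.995, 0.104, 0.0, 0.0]
force: [0.8, -0.5, -2.0]
finger_gap: 0.0237
```

```bash
python3 g.py 0.564 0.101 0.09 0.208
```

```text
t 6.6 pos [0.5641 0.1015 0.1036] F [ 0.8 -0.5 -2. ] gap 0.0237 q6 -0.17
tool x yaw 0.2078
shift tool [-0.0002  0.0004  0.0136] shift in target axes [-0.0002  0.0004  0.0136]
twist [ 0.0002 -0.0003 -0.0002]
```

Descend to tip ≈ 53 mm level, watching the force.

Emit:
apply_moves(travel=[[0,0,0.006],[0,0,0.006],[0,0,0.003],[0,0,0]], twist=[[0,0,0],[0,0,0],[0,0,0],[0,0,0]], hand=[0,0,0,0])

```text
clock: 7.0
position: [0.5639, 0.1015, 0.087]
orientation: [0.995, 0.104, -0.0, 0.0]
force: [-0.2, -0.7, -1.9]
finger_gap: 0.0234
```

```bash
python3 g.py 0.564 0.101 0.078 0.208;python3 - <<'E'
from h import *
import pickle
S=snap();pickle.dump(S,open('s6.pkl','wb'))
crop(S['top'],'t6',265,185,100,75,8)
crop(S['side'],'s6',270,170,100,75,8)
E
```

```text
t 7.0 pos [0.5639 0.1015 0.087 ] F [-0.2 -0.7 -1.9] gap 0.0234 q6 -0.17
tool x yaw 0.2077
shift tool [0.     0.0005 0.009 ] shift in target axes [0.     0.0005 0.009 ]
twist [ 0.      0.0001 -0.0003]
```

View pics/s6.png

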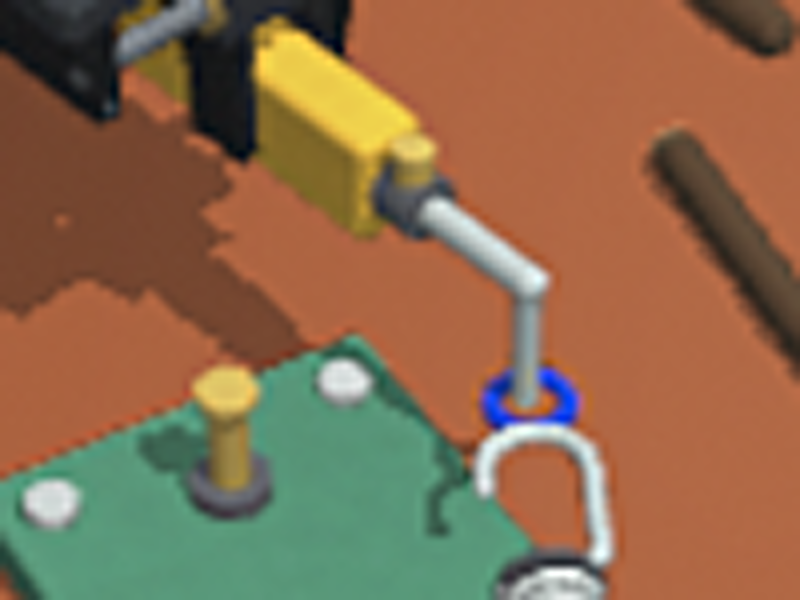

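View pics/t6.png

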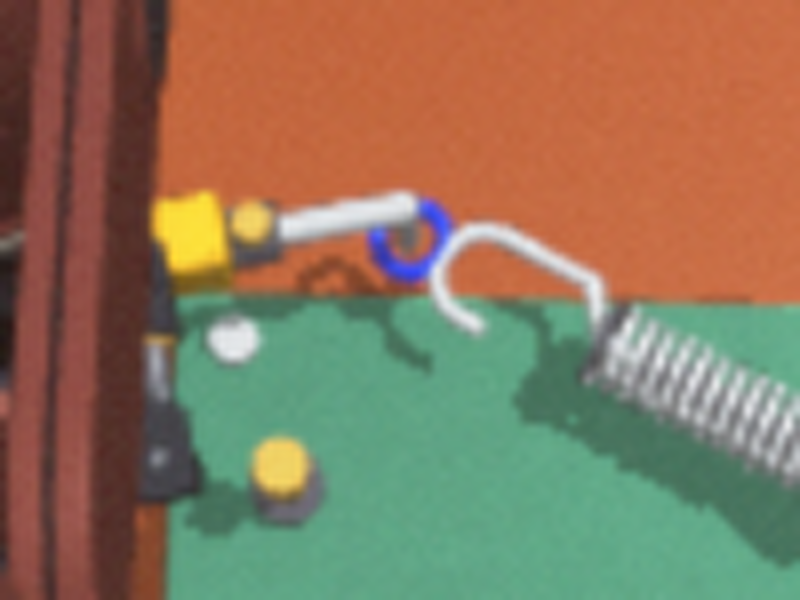

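Emit:
apply_moves(travel=[[0,0,0.005],[0,0,0.004],[0,0,0],[0,0,0]], twist=[[0,0,0],[0,0,0],[0,0,0],[0,0,0]], hand=[0,0,0,0])

```text
clock: 7.5
position: [0.5646, 0.1016, 0.0782]
orientation: [0.995, 0.104, 0.001, 0.0]
force: [-0.3, -0.4, -1.6]
finger_gap: 0.0235
```

```bash
python3 g.py 0.564 0.101 0.077 0.208
```

```text
t 7.5 pos [0.5646 0.1016 0.0782] F [-0.3 -0.4 -1.6] gap 0.0235 q6 -0.17
tool x yaw 0.2079
shift tool [-0.0007  0.0004  0.0012] shift in target axes [-0.0007  0.0004  0.0012]
twist [ 0.0003 -0.0014 -0.0001]
```

Emit:
apply_moves(travel=[[0.0015,-0.005,0],[0.003,-0.01,0],[0.003,-0.01,0],[0.003,-0.01,0],[0.003,-0.01,0],[0.0015,-0.005,0],[0,0,0]], twist=[[0,0,0],[0,0,0],[0,0,0],[0,0,0],[0,0,0],[0,0,0],[0,0,0]], hand=[0,0,0,0,0,0,0])

```text
clock: 8.2
position: [0.5675, 0.1565, 0.0773]
orientation: [0.995, 0.104, -0.002, 0.002]
force: [-1.7, -4.9, -1.8]
finger_gap: 0.0234
```

```bash
python3 g.py 0.570 0.18 0.077 0.208;python3 - <<'E'
from h import *
import pickle
S=snap();pickle.dump(S,open('s7.pkl','wb'))
crop(S['top'],'t7',250,185,110,80,6)
crop(S['side'],'s7',260,165,100,75,6)
E
```

```text
t 8.2 pos [0.5675 0.1565 0.0773] F [-1.7 -4.9 -1.8] gap 0.0234 q6 -0.07
tool x yaw 0.2078
shift tool [ 0.0073 -0.0225  0.0001] shift in target axes [ 0.0073 -0.0225  0.0003]
twist [ 0.0038  0.0039 -0.0002]
```

View pics/s7.png

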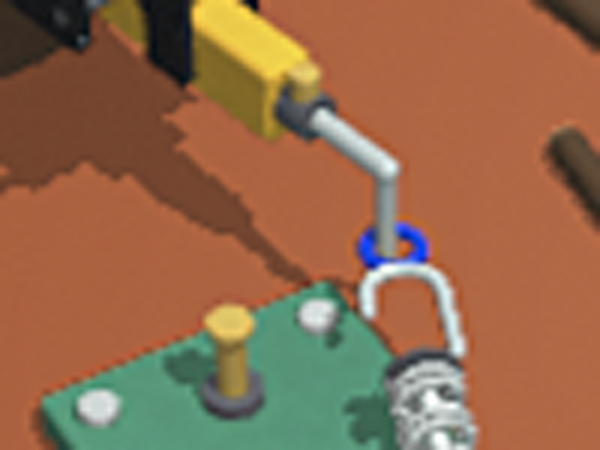

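View pics/t7.png

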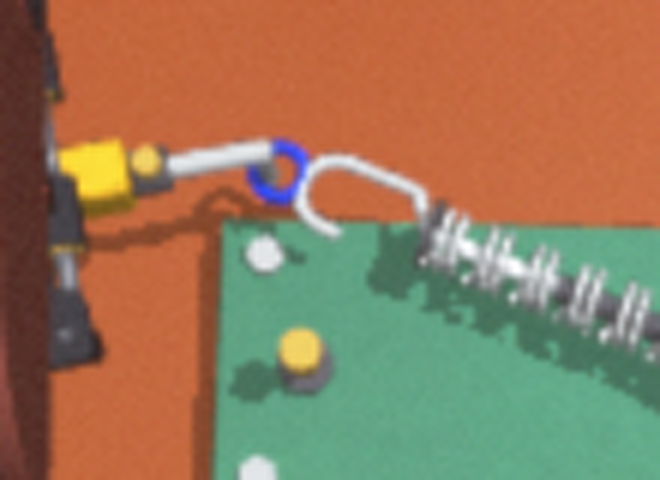

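Emit:
apply_moves(travel=[[0.002,-0.007,0],[0.003,-0.008,0],[0.002,-0.007,0],[0,0,0],[0,0,0]], twist=[[0.002,0.002,0],[0.002,0.002,0],[0,0,0],[0,0,0],[0,0,0]], hand=[0,0,0,0,0])

```text
clock: 8.8
position: [0.5681, 0.1739, 0.0758]
orientation: [0.995, 0.102, -0.003, 0.003]
force: [-1.8, -5.1, -1.4]
finger_gap: 0.0239
```

```bash
python3 g.py 0.570 0.18 0.077 0.208;python3 - <<'E'
from h import *
import pickle
S=snap();pickle.dump(S,open('s8.pkl','wb'))
crop(S['top'],'t8',250,185,110,80,7)
crop(S['side'],'s8',260,165,100,75,6)
E
```

```text
t 8.8 pos [0.5681 0.1739 0.0758] F [-1.8 -5.1 -1.4] gap 0.0239 q6 -0.03
tool x yaw 0.2043
shift tool [ 0.0031 -0.0056 -0.0013] shift in target axes [ 0.0031 -0.0056 -0.0012]
twist [ 0.0054  0.0066 -0.0037]
```

View pics/t8.png

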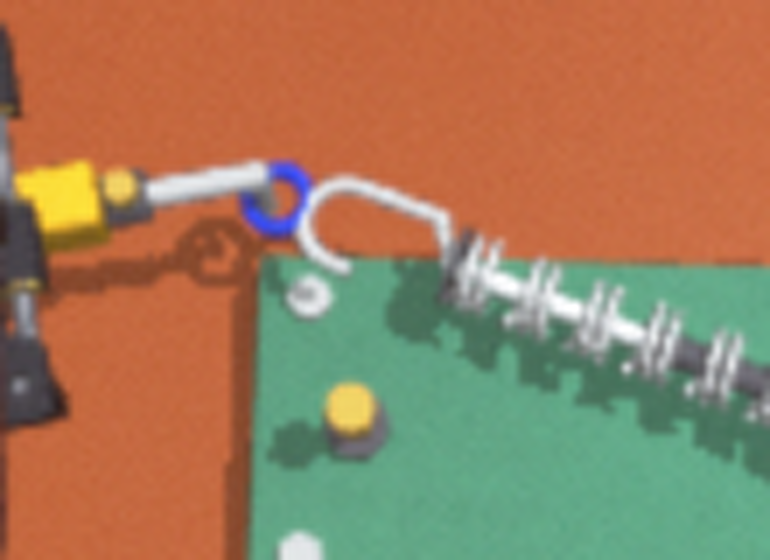

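View pics/s8.png

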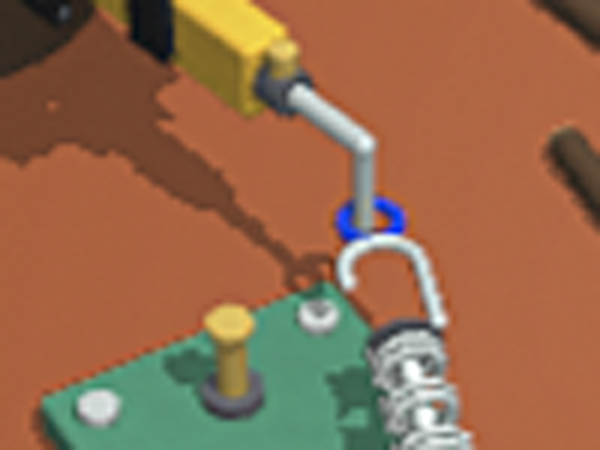

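```bash
cat > e.py <<'E'
from h import *
def eye(S):
    for n in('top','side'):
        s=S[n];h=cv2.cvtColor(s['color'],cv2.COLOR_RGB2HSV)
        m=cv2.inRange(h,(112,120,80),(130,255,255)); m[:150]=0
        if n=='side': m[:, 390:]=0
        n_,l,st,c=cv2.connectedComponentsWithStats(cv2.dilate(m,np.ones((3,3))))
        for i in range(1,n_):
            if st[i,4]>25:
                x,y,w,hh=st[i,:4]; print(n,'box c',plane(s,x+(w-1)/2,y+(hh-1)/2,.05).round(4),'centroid',plane(s,*c[i],.05).round(4))
if __name__=='__main__':
    import pickle,sys
    eye(pickle.load(open(sys.argv[1],'rb')))
E
for k in 5 7 8; do python3 e.py s$k.pkl; done
python3 -c "
from workcell import state
for i in range(2): s=state();print(s['force'],s['ft_torque'],s['position'])"
```

```text
top box c [ 0.5866 -0.0052  0.05  ] centroid [ 0.5862 -0.0063  0.05  ]
side box c [ 0.5866 -0.0038  0.05  ] centroid [ 0.5873 -0.0034  0.05  ]
top box c [0.5881 0.0445 0.05  ] centroid [0.5874 0.0434 0.05  ]
side box c [0.5896 0.0473 0.05  ] centroid [0.5894 0.0469 0.05  ]
top box c [0.589  0.0624 0.05  ] centroid [0.5881 0.0611 0.05  ]
side box c [0.5962 0.063  0.05  ] centroid [0.597  0.0631 0.05  ]
side box c [0.5824 0.0673 0.05  ] centroid [0.5812 0.0668 0.05  ]
[-2.99266803 -7.16940808 -1.45465138] [-1.42730086  0.4959303  -0.33393173] [0.56814339 0.17379558 0.07576987]
[-2.99266803 -7.16940808 -1.45465138] [-1.42730086  0.4959303  -0.33393173] [0.56814339 0.17379558 0.07576987]
```

Emit:
apply_moves(travel=[[-0.007,-0.007,-0.001],[-0.008,-0.006,0],[-0.007,-0.006,0],[0,0,0],[0,0,0]], twist=[[0.005,0.006,-0.003],[0,0,0],[0,0,0],[0,0,0],[0,0,0]], hand=[0,0,0,0,0])

```text
clock: 9.4
position: [0.5408, 0.1814, 0.0757]
orientation: [0.995, 0.102, -0.003, 0.004]
force: [-0.9, -6.9, -1.5]
finger_gap: 0.0235
```

```bash
python3 g.py 0.5155 0.193 0.077 0.208
```

```text
t 9.4 pos [0.5408 0.1814 0.0757] F [-0.9 -6.9 -1.5] gap 0.0235 q6 -0.01
tool x yaw 0.2039
shift tool [-0.0225 -0.0165 -0.0013] shift in target axes [-0.0224 -0.0166 -0.0013]
twist [ 0.0076  0.006  -0.004 ]
```

Emit:
apply_moves(travel=[[-0.007,-0.008,-0.001],[-0.007,-0.007,-0.001],[-0.006,-0.006,0],[0,-0.001,0],[0,-0.001,0]], twist=[[0.006,0.006,-0.003],[0.003,0,0],[0,0,0],[0,0,0],[0,0,0]], hand=[0,0,0,0,0])

```text
clock: 9.9
position: [0.5156, 0.1929, 0.077]
orientation: [0.995, 0.102, -0.001, 0.004]
force: [-1.3, -7.6, -2.3]
finger_gap: 0.0238
```

```bash
python3 g.py 0.488 0.1945 0.077 0.208;python3 - <<'E'
from h import *
import pickle
from e import eye
S=snap();pickle.dump(S,open('s9.pkl','wb')); eye(S)
crop(S['top'],'t9',250,185,110,80,7)
crop(S['side'],'s9',260,165,100,75,8)
E
```

```text
t 9.9 pos [0.5156 0.1929 0.077 ] F [-1.3 -7.6 -2.3] gap 0.0238 q6 0.02
tool x yaw 0.205
shift tool [-0.0267 -0.0072  0.0001] shift in target axes [-0.0267 -0.0073  0.    ]
twist [ 0.0075  0.0032 -0.003 ]
top box c [0.5378 0.082  0.05  ] centroid [0.5372 0.0805 0.05  ]
side box c [0.5371 0.0823 0.05  ] centroid [0.5373 0.0831 0.05  ]
```

View pics/t9.png

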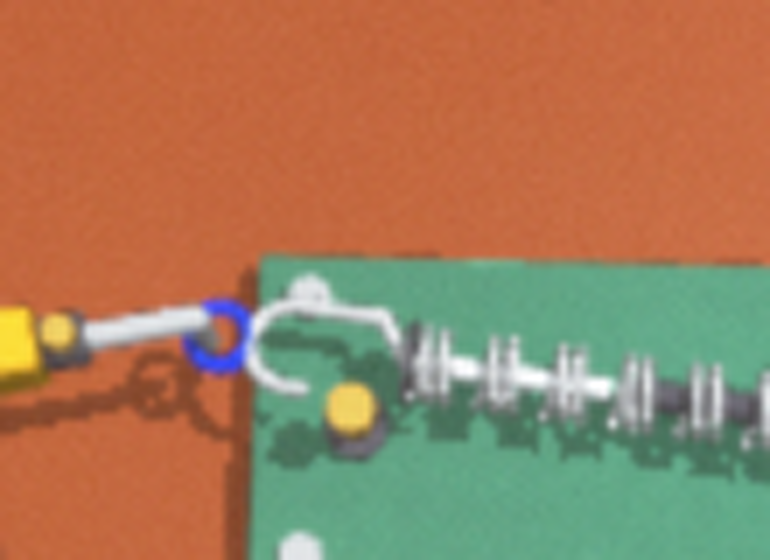

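View pics/s9.png

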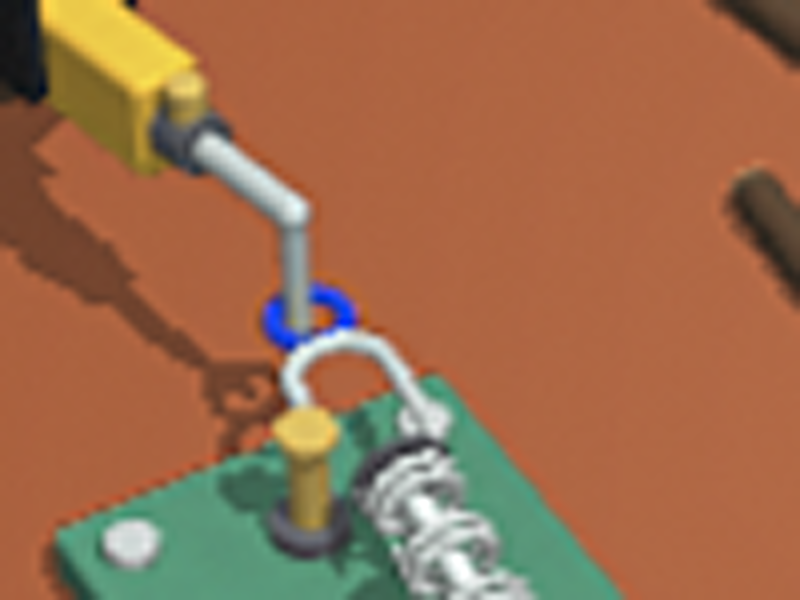

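Emit:
apply_moves(travel=[[-0.007,-0.002,0],[-0.007,-0.002,0],[-0.006,-0.002,0],[-0.004,-0.001,0],[0,0,0]], twist=[[0.006,0.003,-0.002],[0.002,0,0],[0,0,0],[0,0,0],[0,0,0]], hand=[0,0,0,0,0])

```text
clock: 10.5
position: [0.4916, 0.1882, 0.0771]
orientation: [0.995, 0.103, 0.001, 0.004]
force: [-0.5, -7.2, -2.5]
finger_gap: 0.0236
```

```bash
python3 g.py 0.488 0.1945 0.077 0.208;python3 - <<'E'
from h import *
import pickle
from e import eye
S=snap();pickle.dump(S,open('s10.pkl','wb')); eye(S)
crop(S['top'],'t10',250,185,110,80,7)
crop(S['side'],'s10',240,165,100,75,8)
E
```

```text
t 10.5 pos [0.4916 0.1882 0.0771] F [-0.5 -7.2 -2.5] gap 0.0236 q6 0.02
tool x yaw 0.2063
shift tool [-0.0022 -0.0069  0.0001] shift in target axes [-0.0022 -0.0069  0.0001]
twist [ 0.0083 -0.0006 -0.0017]
top box c [0.5148 0.0773 0.05  ] centroid [0.5141 0.0754 0.05  ]
side box c [0.5224 0.0795 0.05  ] centroid [0.5227 0.0794 0.05  ]
side box c [0.5066 0.0793 0.05  ] centroid [0.5054 0.0788 0.05  ]
```

View pics/t10.png

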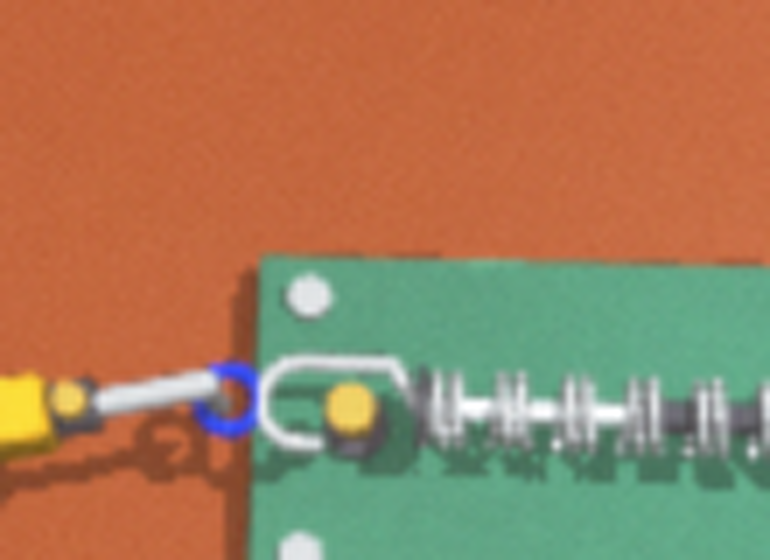

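View pics/s10.png

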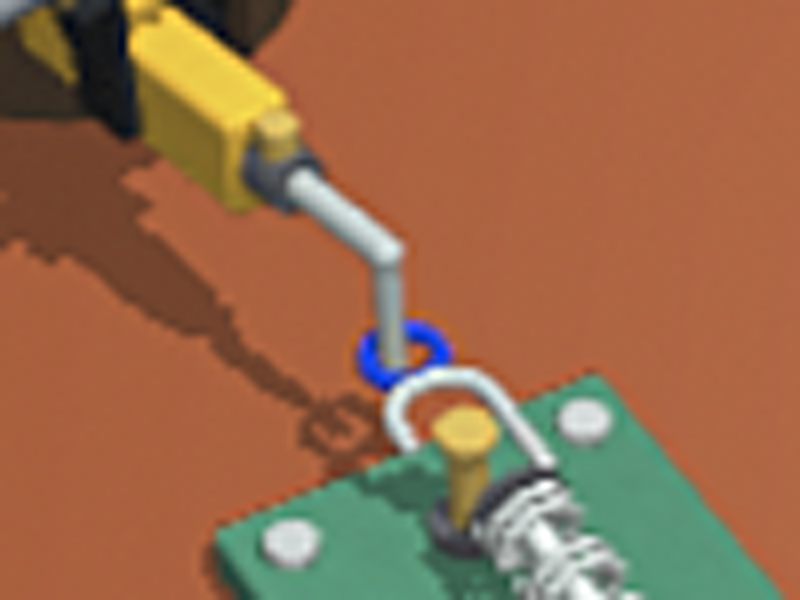

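Emit:
apply_moves(travel=[[-0.003,-0.004,0],[-0.002,-0.003,0],[0,-0.001,0]], twist=[[0.005,0,-0.001],[0,0,0],[0,0,0]], hand=[0,0,0])

```text
clock: 10.9
position: [0.4868, 0.1911, 0.0776]
orientation: [0.995, 0.103, 0.002, 0.004]
force: [0.4, -8.1, -2.5]
finger_gap: 0.0237
```

```bash
python3 g.py 0.487 0.1625 0.077 0.208;python3 - <<'E'
from h import *
import pickle
from e import eye
S=snap();pickle.dump(S,open('s11.pkl','wb')); eye(S)
crop(S['top'],'t11',250,185,110,80,7)
E
```

```text
t 10.9 pos [0.4868 0.1911 0.0776] F [ 0.4 -8.1 -2.5] gap 0.0237 q6 0.03
tool x yaw 0.2067
shift tool [-0.0056  0.0281  0.0008] shift in target axes [-0.0057  0.0281  0.0006]
twist [ 0.0087 -0.0025 -0.0013]
top box c [0.5096 0.0796 0.05  ] centroid [0.509  0.0782 0.05  ]
side box c [0.5101 0.081  0.05  ] centroid [0.51   0.0816 0.05  ]
```

View pics/t11.png

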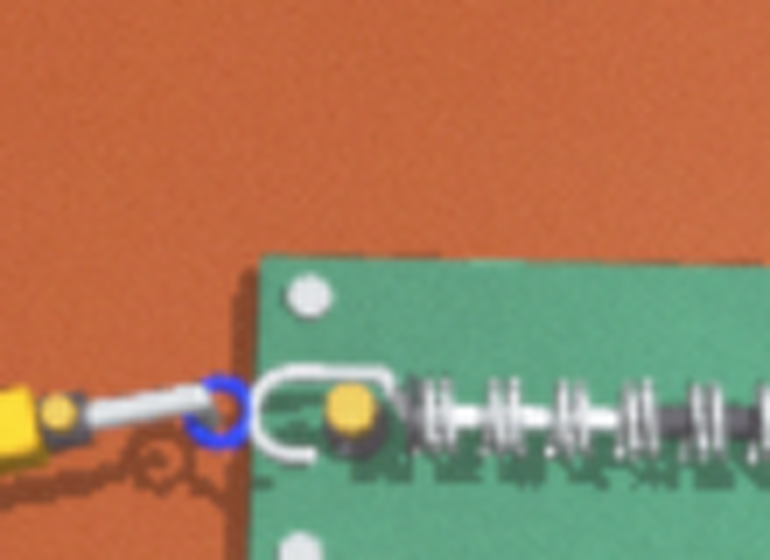

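Emit:
apply_moves(travel=[[-0.0015,0.007,0],[-0.0015,0.008,0],[-0.0015,0.007,0],[-0.001,0.004,0],[0,0,0],[0,0,0]], twist=[[0.004,0,-0.001],[0.003,0,0],[0,0,0],[0,0,0],[0,0,0],[0,0,0]], hand=[0,0,0,0,0,0])

```text
clock: 11.6
position: [0.4899, 0.162, 0.0794]
orientation: [0.995, 0.103, 0.005, 0.0]
force: [-0.8, 0.1, -1.9]
finger_gap: 0.0235
```

```bash
python3 g.py 0.4875 0.1595 0.077 0.208;python3 - <<'E'
from h import *
import pickle
from e import eye
S=snap();pickle.dump(S,open('s12.pkl','wb')); eye(S)
crop(S['top'],'t12',250,185,110,80,7)
crop(S['side'],'s12',240,165,100,75,8)
E
```

```text
t 11.6 pos [0.4899 0.162  0.0794] F [-0.8  0.1 -1.9] gap 0.0235 q6 -0.04
tool x yaw 0.2073
shift tool [-0.0028  0.0019  0.0023] shift in target axes [-0.0028  0.0019  0.0024]
twist [ 0.0016 -0.0096 -0.0007]
top box c [0.5115 0.0531 0.05  ] centroid [0.5099 0.0513 0.05  ]
side box c [0.521  0.0575 0.05  ] centroid [0.5212 0.0573 0.05  ]
side box c [0.5046 0.056  0.05  ] centroid [0.5036 0.0551 0.05  ]
```

View pics/t12.png

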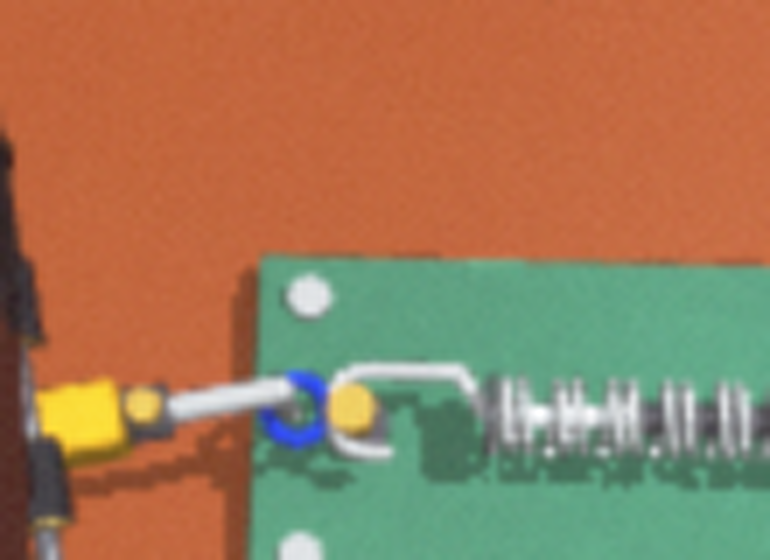

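View pics/s12.png

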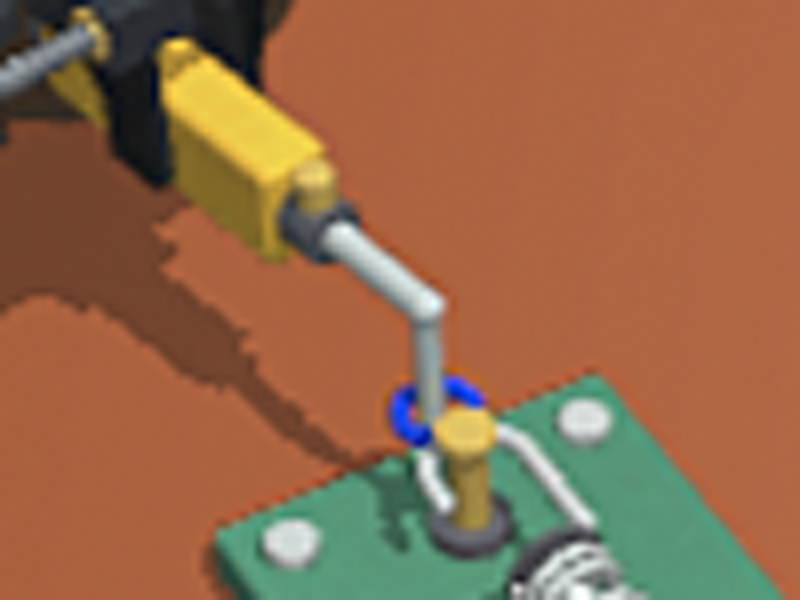

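Emit:
apply_moves(travel=[[0,0,-0.006],[0,0,-0.01],[0,0,-0.015],[0,0,-0.015],[0,0,-0.005],[0,0,0]], twist=[[0,0,0],[0,0,0],[0,0,0],[0,0,0],[0,0,0],[0,0,0]], hand=[0,0,0,0,0,0])

```text
clock: 12.3
position: [0.4896, 0.1642, 0.1352]
orientation: [0.994, 0.105, 0.006, -0.0]
force: [-0.2, -1.3, -2.8]
finger_gap: 0.0234
```

```bash
python3 g.py 0.5265 0.3447 0.13 0.208;python3 - <<'E'
from h import *
import pickle
from e import eye
S=snap();pickle.dump(S,open('s13.pkl','wb')); eye(S)
crop(S['top'],'t13',140,180,240,90,3)
crop(S['side'],'s13',200,100,180,150,4)
E
```

```text
t 12.3 pos [0.4896 0.1642 0.1352] F [-0.2 -1.3 -2.8] gap 0.0234 q6 -0.04
tool x yaw 0.2104
shift tool [ 0.0737 -0.1689  0.006 ] shift in target axes [ 0.0734 -0.169   0.0052]
twist [ 0.0007 -0.0116  0.0024]
top box c [0.5115 0.0531 0.05  ] centroid [0.5111 0.0531 0.05  ]
side box c [0.5113 0.0539 0.05  ] centroid [0.5107 0.057  0.05  ]
```

View pics/s13.png

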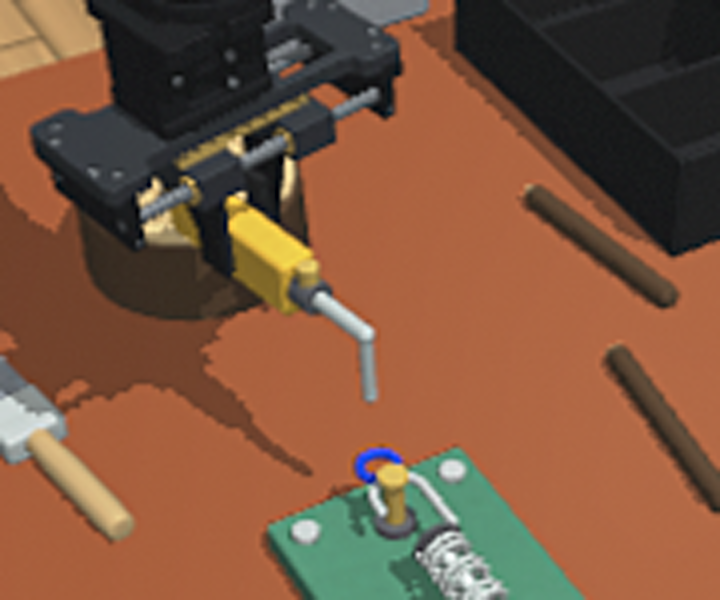

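View pics/t13.png

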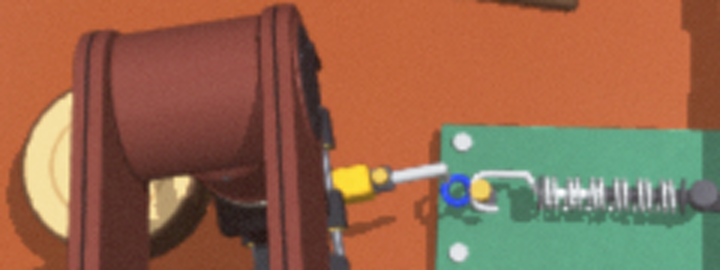

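Run:
```python
from h import *
import pickle
S=pickle.load(open('s0.pkl','rb'))
for n,(x,y,w,h) in {'top':(140,200,75,75),'side':(212,120,70,50)}.items():
    s=S[n];hs=cv2.cvtColor(s['color'],cv2.COLOR_RGB2HSV)
    m=np.zeros(hs.shape[:2],np.uint8); m[y:y+h,x:x+w]=cv2.inRange(hs,(15,60,150),(35,255,255))[y:y+h,x:x+w]
    c=max(cv2.findContours(m,cv2.RETR_EXTERNAL,cv2.CHAIN_APPROX_NONE)[0],key=cv2.contourArea)
    hl=cv2.convexHull(c)[:,0]
    P=np.array([plane(s,u,v,.06)[:2] for u,v in hl]); print(n,cv2.minEnclosingCircle(P.astype(np.float32)), (P.min(0)+P.max(0))/2, np.ptp(P,axis=0))
```

```text
top ((0.5269266366958618, 0.3424786329269409), 0.07336793839931488) [0.52560147 0.34493715] [0.14135837 0.14051945]
side ((0.5203179121017456, 0.3453264832496643), 0.0700727179646492) [0.49566731 0.34532648] [0.0820638  0.13938861]
```

Emit:
apply_moves(travel=[[0.007,-0.015,0],[0.013,-0.03,0],[0.015,-0.035,0],[0.015,-0.035,0],[0.012,-0.025,0],[0.005,-0.01,0],[0,0,0]], twist=[[0,-0.006,0],[0,-0.005,0],[0,0,0],[0,0,0],[0,0,0],[0,0,0],[0,0,0]], hand=[0,0,0,0,0,0,0])

```text
clock: 13.1
position: [0.5218, 0.3336, 0.1273]
orientation: [0.995, 0.104, -0.005, 0.001]
force: [0.3, 0.3, -1.1]
finger_gap: 0.0239
```

```bash
python3 g.py 0.526 0.345 0.08 0.208
```

```text
t 13.1 pos [0.5218 0.3336 0.1273] F [ 0.3  0.3 -1.1] gap 0.0239 q6 0.23
tool x yaw 0.2076
shift tool [ 0.0069 -0.0103  0.0472] shift in target axes [ 0.0064 -0.0103  0.0473]
twist [ 0.0009  0.0103 -0.0004]
```

Emit:
apply_moves(travel=[[0.004,-0.006,0.01],[0.003,-0.004,0.015],[0,0,0.015],[0,0,0.005],[0,0,0]], twist=[[0,0.006,0],[0,0.004,0],[0,0,0],[0,0,0],[0,0,0]], hand=[0,0,0,0,0])

```text
clock: 13.6
position: [0.5247, 0.3413, 0.0752]
orientation: [0.995, 0.102, -0.002, 0.002]
force: [0.1, 0.8, -1.7]
finger_gap: 0.0239
```

```bash
python3 g.py 0.526 0.345 0.068 0.208;python3 - <<'E'
from h import *
import pickle
S=snap();pickle.dump(S,open('s14.pkl','wb'))
crop(S['side'],'s14',200,90,110,85,7)
E
```

```text
t 13.6 pos [0.5247 0.3413 0.0752] F [ 0.1  0.8 -1.7] gap 0.0239 q6 0.25
tool x yaw 0.2049
shift tool [ 0.002  -0.0034  0.0072] shift in target axes [ 0.002  -0.0033  0.0072]
twist [ 0.0036  0.0054 -0.0031]
```

View pics/s14.png

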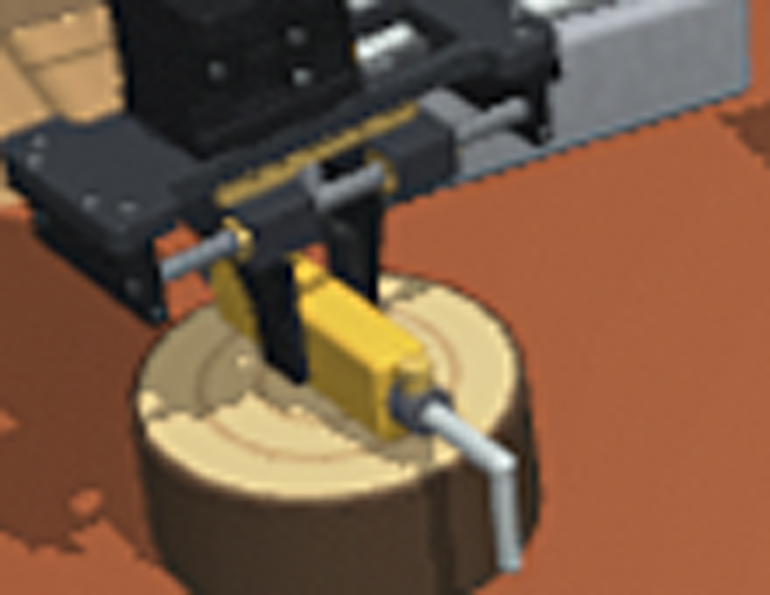

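Emit:
apply_moves(travel=[[0.002,-0.003,0.002],[0,0,0.003],[0,0,0.001],[0,0,0]], twist=[[0.003,0.005,-0.002],[0,0,0],[0,0,0],[0,0,0]], hand=[0,0,0,0])

```text
clock: 14.1
position: [0.5285, 0.3456, 0.0724]
orientation: [0.995, 0.103, 0.003, -0.001]
force: [-0.7, -0.5, -1.3]
finger_gap: 0.0236
```

```bash
python3 g.py 0.526 0.345 0.068 0.208
```

```text
t 14.1 pos [0.5285 0.3456 0.0724] F [-0.7 -0.5 -1.3] gap 0.0236 q6 0.25
tool x yaw 0.2065
shift tool [-0.0026  0.0001  0.0043] shift in target axes [-0.0025  0.0001  0.0044]
twist [-0.0011 -0.0055 -0.0015]
```

Emit:
apply_moves(travel=[[-0.002,0,0.002],[0,0,0.002],[0,0,0.001],[0,0,0]], twist=[[0,-0.005,0],[0,0,0],[0,0,0],[0,0,0]], hand=[0,0,0,0])

```text
clock: 14.5
position: [0.5268, 0.3455, 0.0681]
orientation: [0.995, 0.103, 0.001, -0.001]
force: [-0.6, -0.7, -1.2]
finger_gap: 0.0236
```

```bash
python3 g.py 0.526 0.345 0.068 0.208
```

```text
t 14.5 pos [0.5268 0.3455 0.0681] F [-0.6 -0.7 -1.2] gap 0.0236 q6 0.25
tool x yaw 0.2068
shift tool [-0.0009  0.0004  0.0001] shift in target axes [-0.0009  0.0003  0.0001]
twist [-0.0014 -0.0015 -0.0012]
```

Emit:
apply_moves(travel=[[0,0,0.001],[0,0,0.001],[0,0,0]], twist=[[0,0,0],[0,0,0],[0,0,0]], hand=[0,0,0])

```text
clock: 14.8
position: [0.527, 0.3456, 0.0682]
orientation: [0.995, 0.103, 0.001, -0.001]
force: [-0.3, -0.2, -1.6]
finger_gap: 0.0237
```

```bash
python3 g.py 0.526 0.345 0.068 0.208
```

```text
t 14.8 pos [0.527  0.3456 0.0682] F [-0.3 -0.2 -1.6] gap 0.0237 q6 0.25
tool x yaw 0.2069
shift tool [-0.0011  0.0004  0.0002] shift in target axes [-0.0011  0.0004  0.0002]
twist [-0.0012 -0.0016 -0.0011]
```

Emit:
apply_moves(travel=[[0,0,0.002],[0,0,0.002],[0,0,0]], twist=[[0,0,0],[0,0,0],[0,0,0]], hand=[0,0,0])

```text
clock: 15.1
position: [0.5274, 0.3459, 0.0685]
orientation: [0.995, 0.103, 0.001, -0.001]
force: [0.5, 0.1, -2.5]
finger_gap: 0.0232
```

```bash
python3 g.py 0.526 0.345 0.068 0.208
```

```text
t 15.1 pos [0.5274 0.3459 0.0685] F [ 0.5  0.1 -2.5] gap 0.0232 q6 0.25
tool x yaw 0.2071
shift tool [-0.0016  0.0006  0.0005] shift in target axes [-0.0016  0.0006  0.0005]
twist [-0.0011 -0.0022 -0.0009]
```

Emit:
apply_moves(travel=[[0,0,0.003],[0,0,0.003]], twist=[[0,0,0],[0,0,0]], hand=[0,0])

```text
clock: 15.3
position: [0.5279, 0.3462, 0.068]
orientation: [0.995, 0.104, 0.001, -0.001]
force: [-12.7, -7.5, 25.2]
finger_gap: 0.0236
```

```bash
python3 g.py 0.526 0.345 0.068 0.208
python3 - <<'E'
from h import *
S=snap()
crop(S['side'],'s15',200,90,110,85,7)
print(state()['force'],state()['position'])
E
```

```text
t 15.3 pos [0.5279 0.3462 0.068 ] F [-12.7  -7.5  25.2] gap 0.0236 q6 0.25
tool x yaw 0.2075
shift tool [-0.0021  0.0008 -0.    ] shift in target axes [-0.0021  0.0008 -0.    ]
twist [-0.0008 -0.0024 -0.0005]
[-10.51545517  -6.42260953  20.85965948] [0.52790672 0.34617859 0.06796388]
```

View pics/s15.png

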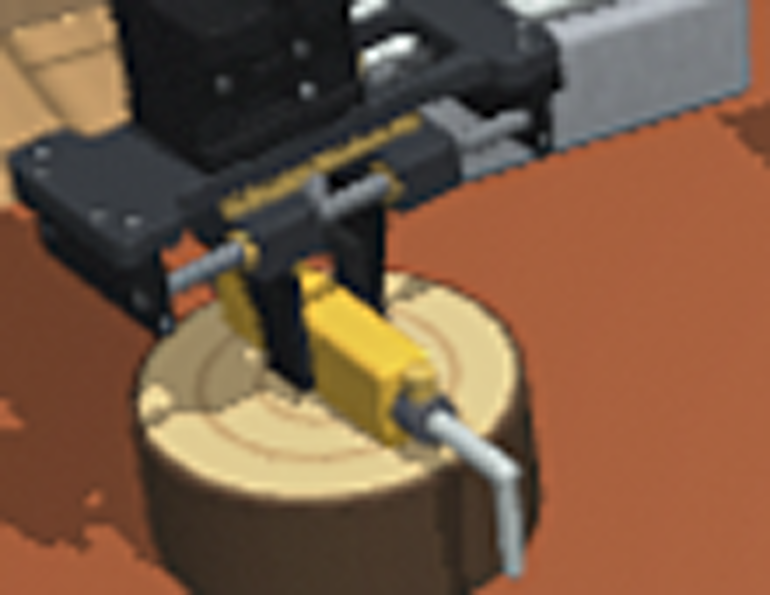

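Emit:
apply_moves(travel=[[0,0,-0.0005],[0,0,0],[0,0,0],[0,0,0],[0,0,0],[0,0,0],[0,0,0]], twist=[[0,0,0],[0,0,0],[0,0,0],[0,0,0],[0,0,0],[0,0,0],[0,0,0]], hand=[0,0,0.8,0.8,0.8,0.8,0.8])

```text
clock: 16.1
position: [0.5283, 0.3463, 0.0673]
orientation: [0.995, 0.104, 0.002, -0.001]
force: [-0.2, 0.4, -0.7]
finger_gap: 0.0557
```

```bash
python3 g.py 0.526 0.345 0.068 0.208
python3 - <<'E'
from h import *
S=snap()
crop(S['side'],'s16',200,90,110,85,7)
E
```

```text
t 16.1 pos [0.5283 0.3463 0.0673] F [-0.2  0.4 -0.7] gap 0.0557 q6 0.25
tool x yaw 0.2075
shift tool [-0.0025  0.0008 -0.0007] shift in target axes [-0.0025  0.0008 -0.0007]
twist [-0.001  -0.0033 -0.0005]
```

View pics/s16.png

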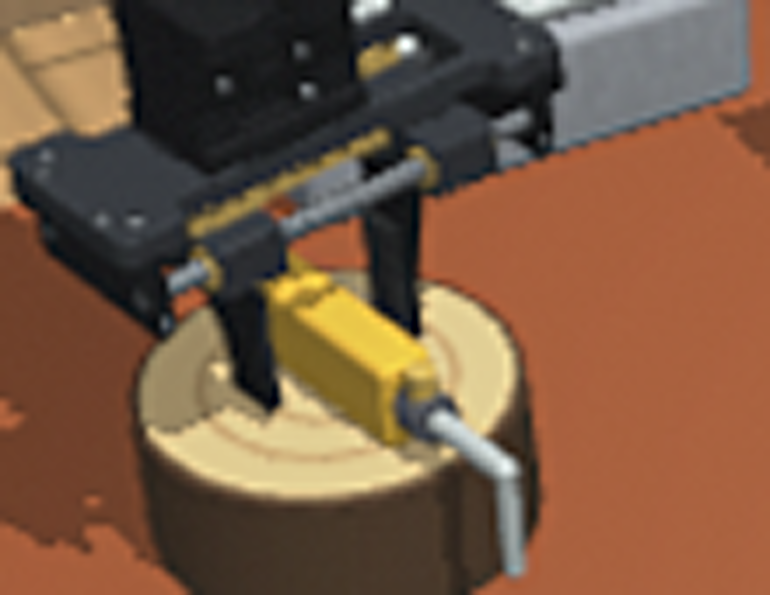

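Released and resting. Retreat straight up.

Emit:
apply_moves(travel=[[0,0,-0.005],[0,0,-0.015],[0,0,-0.03],[0,0,-0.04],[0,0,-0.04],[0,0,-0.03],[0,0,0]], twist=[[0,0,0],[0,0,0],[0,0,0],[0,0,0],[0,0,0],[0,0,0],[0,0,0]], hand=[0.8,0.8,0.8,0.8,0.8,0.8,0.8])

```text
clock: 16.9
position: [0.5275, 0.3459, 0.2393]
orientation: [0.995, 0.104, 0.002, -0.001]
force: [1.3, 0.3, 0.5]
finger_gap: 0.0697
```

Emit:
apply_moves(travel=[[-0.01,-0.03,-0.02],[-0.02,-0.04,0],[-0.02,-0.04,0],[-0.02,-0.04,0],[-0.02,-0.03,0],[0,0,0]], twist=[[0,0,0],[0,0,0],[0,0,0],[0,0,0],[0,0,0],[0,0,0]], hand=[0.8,0.8,0.8,0.8,0.8,0.8])

```text
clock: 17.5
position: [0.3999, 0.5079, 0.2659]
orientation: [0.995, 0.101, 0.006, -0.003]
force: [0.2, 0.2, -0.3]
finger_gap: 0.0701
```

Run:
```python
from h import *
import pickle
from e import eye
S=snap();pickle.dump(S,open('s17.pkl','wb')); eye(S)
for n in S: crop(S[n],n+'17',0,0,640,480,1)
crop(S['top'],'t17',140,180,240,100,3)
print(state()['position'],state()['clock'])
s=S['top'];h=cv2.cvtColor(s['color'],cv2.COLOR_RGB2HSV)
m=cv2.inRange(h,(20,150,190),(32,255,255)); m[:, 230:]=0
n_,l,st,c=cv2.connectedComponentsWithStats(m)
i=1+st[1:,4].argmax(); r=cv2.minAreaRect(np.argwhere(l==i)[:,::-1].astype(np.float32)); print(r,plane(s,*r[0],.096))
```

```text
top box c [0.5115 0.0531 0.05  ] centroid [0.5116 0.0534 0.05  ]
side box c [0.5113 0.0539 0.05  ] centroid [0.5107 0.057  0.05  ]
[0.40281425 0.50532201 0.26571992] 17.6
((171.0159912109375, 230.58799743652344), (8.854829788208008, 44.1847038269043), 79.69515228271484) [0.52742623 0.34546348 0.096     ]
```

View pics/side17.png

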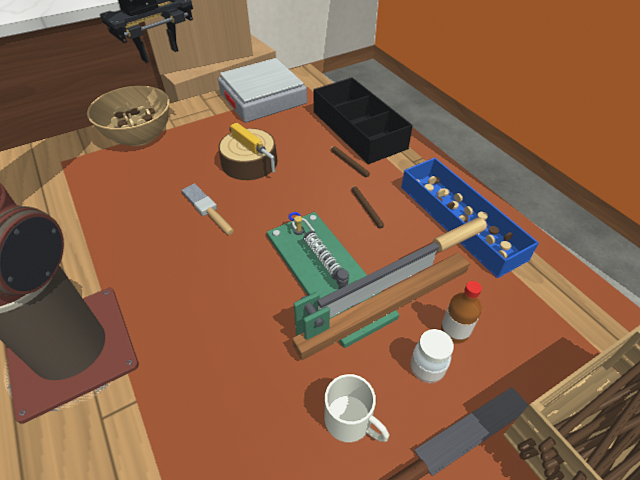

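View pics/t17.png

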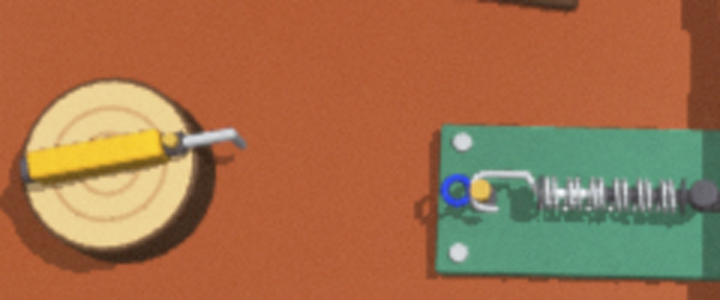

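Emit:
apply_moves(travel=[[0,0,0],[0,0,0]], twist=[[0,0,0],[0,0,0]], hand=[0.8,0.8])

```text
clock: 17.8
position: [0.4044, 0.5035, 0.2657]
orientation: [0.995, 0.099, 0.007, -0.002]
force: [-0.3, -0.2, 0.7]
finger_gap: 0.0697
```

```bash
python3 -c "
from workcell import job; print(job.close_job())"
```

```text
the job is handed in; nothing more can be done
None
```

The spring is hooked on the brass anchor post and the puller is back on the stump. The job was handed in at about 18 s of the 72 s allowed.

- **What I did:** I took the puller off the stump and measured its peg about 110 mm ahead of the handle's middle. I lowered the peg into the blue eye, stretched the spring to about 8 N, and swung the hook's mouth over the post from the -y side. Then I eased it so the bend seated on the post, lifted the peg out, and laid the puller down and released it.
- **Spring:** In the last pictures the bend is round the post. The eye is at (0.511, 0.053), against an expected (0.510, 0.052), and it stayed there after the peg was lifted out.
- **Puller:** The handle's middle is at (0.527, 0.3455), within about 2 mm of the stump's centre (0.526, 0.345), with the peg hanging clear of the edge.
- **Bystanders and arm:** The bystanders look unmoved by eye, and the arm is clear of everything.
- **Disagreements:**
  - The two views of the eye differed by 2–3 mm.
  - The measured distance from pivot to post was 184.6 mm, against the stated 186 mm.
  - When I set the puller down, small downward moves gave no clear contact reading. A firmer step then pressed it onto the stump with about 25 N for a moment before I released it.

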